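Gang three lacquered boxes in the corner stop for hinge marking

TASK

The three black lacquered boxes are to be marked for their hinges in one stroke, so gang them up in the corner stop: nudge them side by side into one tight, straight row, each with a short end flush against the long batten and the end box snug against the short batten, no gaps between them, in any order. Slide them on the bench without lifting or tipping them, and leave everything else on the bench where it is.

Things in the scene. Friction and masses are not known exactly. Their poses are not given: they have to be found in the camera images.
- corner_stop: L of two fixed beech battens, 36 wide, 26 high, screwed to the bench. Frame on the bench top, z up. Long batten: along y from -284 to +196, inner face the plane x = 0; boxes come from the -x side. Short batten: along x from -200 to 0, inner face the plane y = +160, facing -y. Inner corner at x = 0, y = +160. Its position and yaw (within 0.2 rad of the world frame) vary.
- box_red: one of three like loose boxes of black lacquered wood, open on top, red felt inside: 140 long (x), 80 wide (y), 50 high, walls 8, about 0.2 kg. Origin under the middle of its bottom, at bench height; z up. Slides on the bench. At the start its x is within 0.3 rad of the x of corner_stop, and it stands clear of the other boxes and of both battens; which box is nearest the short batten varies.
- box_green: one of three like loose boxes of black lacquered wood, open on top, green felt inside: 140 long (x), 80 wide (y), 50 high, walls 8, about 0.2 kg. Origin under the middle of its bottom, at bench height; z up. Slides on the bench. At the start its x is within 0.3 rad of the x of corner_stop, and it stands clear of the other boxes and of both battens; which box is nearest the short batten varies.
- box_blue: one of three like loose boxes of black lacquered wood, open on top, blue felt inside: 140 long (x), 80 wide (y), 50 high, walls 8, about 0.2 kg. Origin under the middle of its bottom, at bench height; z up. Slides on the bench. At the start its x is within 0.3 rad of the x of corner_stop, and it stands clear of the other boxes and of both battens; which box is nearest the short batten varies.
- screwdriver: Bystander, not to be moved: black and orange screwdriver, 222 long, 28 thick, lying flat; origin under the joint of handle and shaft, shaft along +x (from -128 to +94 in x).
- try_square: Bystander, not to be moved: joiner's try square lying flat: dark wood stock 120 x 26 x 16 along its x (origin under its middle), steel blade 40 wide and 2 thick reaching to +163 in y.
- tape_roll: Bystander, not to be moved: beige roll of tape lying flat, 96 in diameter, 25 high, origin under its centre.
- hinge_dish: Bystander, not to be moved: steel dish of brass hinges, 92 in diameter, 24 high, origin under its centre.
- yellow_carton: Bystander, not to be moved: open yellow carton 130 x 105 x 60, origin under its centre.
- water_bottle: Bystander, not to be moved: clear blue water bottle, 67 in diameter, 228 high, upright, origin under its centre.
- glue_jar: Bystander, not to be moved: white jar with red cap, 68 in diameter, about 85 high, upright, origin under its centre.

How it is judged:
At the end, for the whole second after the job is handed in: All three boxes stand upright and at rest on the bench, short ends against the long batten (within 3.5 mm), square to it (within 0.045 rad), and side by side in the three places counted from the short batten, in any order, each within 5 mm of its place in a gapless row (x of box_red in the frame of corner_stop between -0.0735 and -0.0665 m and angle between the x axis of each of box_red, box_green, box_blue and the x axis of corner_stop, either way round below 0.045 rad and height (world z) of each of box_red, box_green, box_blue below 0.005 m and angle between each of box_red, box_green, box_blue's own z axis and vertical below 0.05 rad and linear speed of each of box_red, box_green, box_blue below 0.01 m/s and (y of box_red in the frame of corner_stop between 0.115 and 0.125 m or y of box_red in the frame of corner_stop between 0.035 and 0.045 m or y of box_red in the frame of corner_stop between -0.045 and -0.035 m) and x of box_green in the frame of corner_stop between -0.0735 and -0.0665 m and (y of box_green in the frame of corner_stop between 0.115 and 0.125 m or y of box_green in the frame of corner_stop between 0.035 and 0.045 m or y of box_green in the frame of corner_stop between -0.045 and -0.035 m) and x of box_blue in the frame of corner_stop between -0.0735 and -0.0665 m and (y of box_blue in the frame of corner_stop between 0.115 and 0.125 m or y of box_blue in the frame of corner_stop between 0.035 and 0.045 m or y of box_blue in the frame of corner_stop between -0.045 and -0.035 m)); the robot touches nothing.
It fails at once if a box was lifted or tipped (by 20 mm or 20 degrees) (height (world z) of any of box_red, box_green, box_blue above 0.02 m or angle between any of box_red, box_green, box_blue's own z axis and vertical above 0.35 rad).
It fails at once if a bystander was moved (more than 20 mm) (distance of any of screwdriver, try_square, tape_roll, hinge_dish, yellow_carton, water_bottle, glue_jar from where it was at the start of the episode above 0.02 m).
It also fails if it takes over 72 s, if anything falls off the work surface, if the arm or the gripper's body presses on something with over 40 N, if the wrist force passes 120 N, or if a joint passes its speed limit or range.

ROBOT

A 7-joint arm with a two-finger parallel gripper is mounted at the origin on the work surface. World frame = base frame: x ahead of the robot, y to its left, z up, the work surface at z = 0. Lengths are in m, angles in rad, forces in N, time in s.
With the tool pointing down it reaches from about 0.4 to 0.85 m from the base axis. Payload 4.5 kg.
Tool frame: the origin (TCP) lies midway between the tips of the shut fingers; the grasp point (between the pads) lies 19 mm behind it; z points along the fingers, y is the line along which they close (so a half turn about z gives the same grasp; the last joint's range is limited). The gripper opens to 88 mm and grips with 3 to 60 N. Pads are 18 mm wide; open, the fingers measure 123 mm over their backs; the gripper's body (75 mm by 187 mm) begins 45 mm behind the grasp point.
Start: joints at [-1.073, 0.689, -0.195, 1.565, 0.157, 0.902, -0.215], TCP at [0.28, 0.559, 0.239] pointing down, gripper open.
Joint ranges: [-3.01, 3.01], [-0.46, 2.08], [-1.47, 1.51], [0.13, 2.56], [-1, 4.14], [0.04, 2.09], [-2.66, 2.66]. Speed limits (rad/s): [2.57, 2.57, 3.14, 3.14, 3.14, 3.14, 3.14].

INTERFACE

Orientations are given as a unit quaternion [x, y, z, w].
In Python, from plant import r gives the robot as it stands.
- The arm moves only by the tool carry_out, never from a script. Its argument "plan" is a list of rows, each an object with "rot": the turn, a rotation vector about the tool's x, y, z in rad, a list of three; "xyz": the shift along the tool's x, y, z in m, a list of three; "grip": the closure in counts, from 0 (fully open) to 255 (shut). In form: [{"rot": [wx, wy, wz], "xyz": [dx, dy, dz], "grip": grip}, ...]. A call has 1 to 8 rows; each row is the pose to reach, as a shift and turn from the pose commanded when the call began, along the tool's axes at that moment; what a row does not reach only later rows make up. A row lasts 1/12 s, in which the tool goes at most 41.7 mm and 7.16 degrees, less where a joint would pass 70% of its speed; a pose out of reach is approached as far as the arm can. A call with a gripper value outside its range is refused whole. The fingers move at their own pace and stop on an object; "squeeze" is the grip in N (left out, the last holds). Time passes only in rows, so rows that repeat a pose let the fingers close. It gives the time, the measured TCP pose, the force, the opening and the grip force at its end, in the units of the state.
- r.get_state(): the state, without advancing time (a new reading comes with each control period).
- r.snapshot(name): name is "side" or "top"; returns the picture (420x560x3 uint8, red, green, blue); there is no depth.
- r.camera_params(name): a dict with "fx", "fy", "cx", "cy" (pixels), "position" and "attitude" of the camera in the world. Camera axes: x right, y down, z forward; pixel columns grow to the right and rows downward; lengths in m; the calibration is good to about 2 mm. A picture is of the moment at which its call begins. camera_params takes no time and is no camera call.
- r.finish_job(): hands the job in; it is judged then, once.
The state is a dict: "clock": time; "q": joint angles; "qd": joint speeds; "joint_torque": joint torques, N m; "tool_pos": TCP position; "eef_rot": TCP orientation; "contact_force": force on the tool from outside, world axes, zero at the start; "moment": the same for the moment, N m; "opening": opening from 0.0 (shut) to 1.0 (fully open); "finger_force": force on a finger pad.
Only numpy, scipy, OpenCV 4.12 (cv2) and the standard library are available. Lean on these libraries where they do the work, as an engineer would, in place of code of your own. Each camera call takes 0.05 s, during which the arm holds its last target. There are 200 camera calls.

## Working session

There is one attempt and no reset: what is moved stays moved. The work goes in short steps, Python scripts to look and compute and a tool call to move; the robot and the scene stay as the last step left them, time stands still between calls to the robot, and variables do not carry over. Pictures are saved under pics/ and viewed, at most 10 in all, crops included, and the job is handed in when it is done.

Besides the shell and the picture viewer there is one more tool, called after ">>>" as a command line: name --argument value ..., lists and objects as JSON in quotes. carry_out: Moves the arm, as the interface text tells. Its arguments: {"type":"object","properties":{"plan":{"type":"array"},"squeeze":{"type":"number"}},"required":["plan"]}

```bash
mkdir -p pics; python3 - <<'E'
from plant import r
import cv2
for n in("top","side"):
    cv2.imwrite(f"pics/{n}0.png",r.snapshot(n)[:,:,::-1]); print(r.camera_params(n))
s=r.get_state(); print(s)
E
```

```text
{'fx': 511.14801856388755, 'fy': 511.14801856388755, 'cx': 278.58867383304437, 'cy': 223.51953343488108, 'position': array([ 3.47359840e-01, -8.11949839e-04,  1.41091889e+00]), 'attitude': array([-0.6977192 ,  0.71129332, -0.05514682,  0.06487348])}
{'fx': 463.35633067602487, 'fy': 463.35633067602487, 'cx': 274.69494113793723, 'cy': 206.24805605622956, 'position': array([ 0.19354265, -1.09523673,  0.77893729]), 'attitude': array([ 0.87100674, -0.12770203,  0.08183808, -0.46727078])}
{'clock': 0.1, 'q': array([-1.07323485,  0.68990303, -0.19451747,  1.56619417,  0.15730468,
        0.90254634, -0.21510229]), 'qd': array([ 0.00201652, -0.00186587,  0.0007792 , -0.00265713,  0.0013525 ,
        0.00102132,  0.00059581]), 'joint_torque': array([-3.70490772e-03, -5.28497958e+01, -1.27176661e+00, -1.53834647e+01,
       -5.25731337e-02,  2.00584574e-03,  3.80967560e-05]), 'tool_pos': array([0.27936491, 0.55846272, 0.23800059]), 'eef_rot': array([ 2.29774537e-01,  9.73243533e-01, -8.20143670e-04, -1.26431852e-04]), 'contact_force': array([ 0.22781764, -0.30694838,  0.32808216]), 'moment': array([0.03453443, 0.01053715, 0.00318411]), 'finger_force': 0.0, 'opening': 1.0013653950040937}
```

View pics/top0.png

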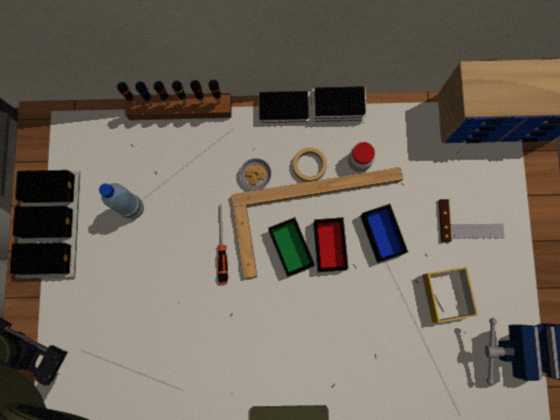

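View pics/side0.png

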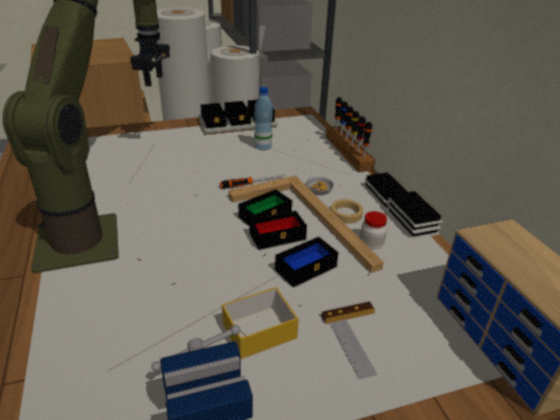

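The top view shows the corner stop, with its inner corner near (247,205), and the boxes green (290,247), red (330,244) and blue (384,233) below the long batten. I'll fit silhouettes to get the poses.

```bash
cat > h.py <<'E'
import numpy as np, cv2, itertools
from scipy.spatial.transform import Rotation as R
from scipy.optimize import minimize
from plant import r
P=r.camera_params("top"); M=R.from_quat(P["attitude"]).as_matrix()
S=4
def proj(p):
    c=(np.asarray(p)-P["position"])@M
    return np.c_[P["fx"]*c[:,0]/c[:,2]+P["cx"],P["fy"]*c[:,1]/c[:,2]+P["cy"]]
def unproj(u,v,z):
    d=M@np.array([(u-P["cx"])/P["fx"],(v-P["cy"])/P["fy"],1]); p=P["position"]
    return (p+d*(z-p[2])/d[2])[:2]
def place(pose,pts):
    c,s=np.cos(pose[2]),np.sin(pose[2]); pts=np.asarray(pts,float)
    return np.c_[pose[0]+c*pts[:,0]-s*pts[:,1],pose[1]+s*pts[:,0]+c*pts[:,1],pts[:,2]]
def prism(x0,x1,y0,y1,h): return list(itertools.product((x0,x1),(y0,y1),(0,h)))
BOX=[prism(-.07,.07,-.04,.04,.05)]
STOP=[prism(0,.036,-.284,.196,.026),prism(-.2,0,.16,.196,.026)]
def sil(pose,prs,shape):
    m=np.zeros((shape[0]*S,shape[1]*S),np.uint8)
    for b in prs:
        q=(proj(place(pose,b))+.5)*S-.5
        cv2.fillConvexPoly(m,cv2.convexHull(np.round(q*16).astype(np.int32)),255,shift=4)
    return cv2.resize(m,(shape[1],shape[0]),interpolation=cv2.INTER_AREA)/255.
def fit(soft,prs,g):
    f=lambda p:np.abs(sil(p,prs,soft.shape)-soft).sum()
    sx=np.array(g)+np.array([[0,0,0],[.02,0,0],[0,.02,0],[0,0,.1]])
    for _ in range(2):
        o=minimize(f,sx[0],method="Nelder-Mead",options=dict(initial_simplex=sx,xatol=1e-4,fatol=.05)); sx=o.x+(sx-sx[0])*.4
    return o.x,o.fun
GUESS={}
def measure(boxes=None,stopg=None):
    im=r.snapshot("top"); f=im.astype(float); hsv=cv2.cvtColor(im,cv2.COLOR_RGB2HSV)
    res={}
    hue={"green":lambda h:(h>45)&(h<85),"red":lambda h:(h<8)|(h>172),"blue":lambda h:(h>105)&(h<130)}
    for n,k in hue.items():
        m=(k(hsv[...,0])&(hsv[...,1]>150)&(hsv[...,2]>50)).astype(np.uint8)
        m[:200]=0;m[300:]=0;m[:,:225]=0;m[:,430:]=0
        _,_,st,ce=cv2.connectedComponentsWithStats(m); i=1+np.argmax(st[1:,4]); c=ce[i]
        w=unproj(*c,.01)
        # darkness of box: felt saturated or low brightness; bench bright
        gray=f.min(2); soft=np.clip((110-gray)/80,0,1); soft[(hsv[...,1]>150)&(gray<80)]=1
        z=np.zeros(soft.shape,np.uint8); cv2.circle(z,tuple(int(t) for t in c),45,1,-1)
        res[n]=(w,st[i,4],soft,c,m)
    return im,hsv,res
E
python3 - <<'E'
from h import *
im,hsv,res=measure()
for n,v in res.items(): print(n,v[0],v[1],v[3])
for p in [(315,285),(300,186),(245,240),(230,245),(318,223),(330,200),(361,245)]: print(p,im[p[1],p[0]],hsv[p[1],p[0]])
print(unproj(247,205,.026),unproj(401,168,.026))
c=im[140:310,190:430]; cv2.imwrite("pics/c1.png",cv2.resize(c,None,fx=3.3,fy=3.3,interpolation=cv2.INTER_NEAREST)[:,:,::-1])
E
```

```text
green [ 0.5167157  -0.00769618] 690 [287.77391304 248.80144928]
red [ 0.52511942 -0.12384775] 1024 [329.83789062 244.94238281]
blue [ 0.55443022 -0.27199931] 923 [383.13434453 233.3531961 ]
(315, 285) [167 160 151] [ 17  24 167]
(300, 186) [147 109  69] [ 15 135 147]
(245, 240) [156 114  73] [ 15 136 156]
(230, 245) [162 157 144] [ 22  28 162]
(318, 223) [47  4  8] [177 233  47]
(330, 200) [166 157 144] [ 18  34 166]
(361, 245) [95 88 82] [14 35 95]
[0.63901975 0.10268965] [ 0.73534363 -0.32826837]
```

View pics/c1.png

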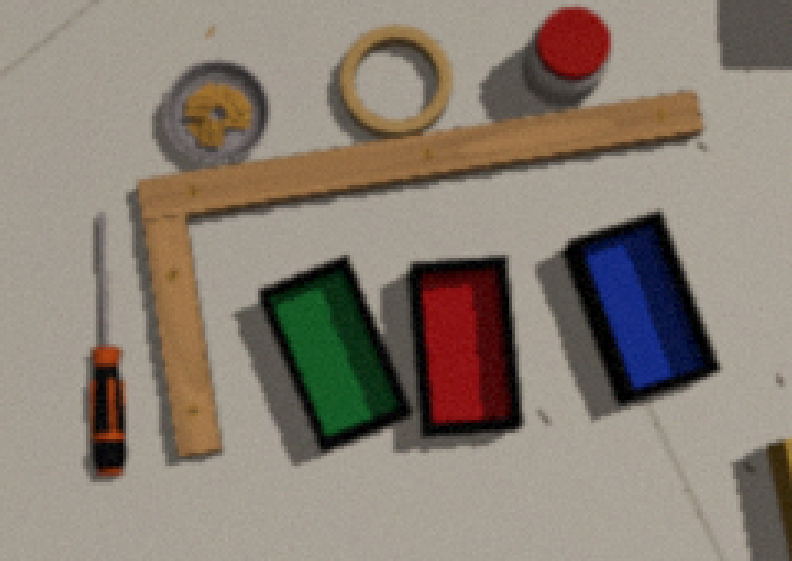

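The crop separates well: box black, shadow about 85 grey, batten saturated tan. Now I'll fit the poses.

```bash
python3 - <<'E'
s=open('h.py').read(); s=s[:s.index('GUESS')]
s+='''
HUE={"green":lambda h:(h>45)&(h<85),"red":lambda h:(h<8)|(h>172),"blue":lambda h:(h>105)&(h<130)}
def soft_box(im): return np.clip((85-im.min(2).astype(float))/70,0,1)
def near(soft,pose,prs,px=9):
    k=cv2.dilate((sil(pose,prs,soft.shape)>.3).astype(np.uint8),np.ones((2*px+1,)*2)); return soft*k
def fit_stop(im,g):
    hsv=cv2.cvtColor(im,cv2.COLOR_RGB2HSV); s=np.clip((hsv[...,1].astype(float)-40)/80,0,1)
    for px in(8,4): g,e=fit(near(s,g,STOP,px),STOP,g)
    return g,e
def felt(im,n):
    hsv=cv2.cvtColor(im,cv2.COLOR_RGB2HSV)
    m=(HUE[n](hsv[...,0])&(hsv[...,1]>150)&(hsv[...,2]>30)).astype(np.uint8)
    m[:195]=0;m[310:]=0;m[:,:235]=0;m[:,:][:,430:]=0
    _,_,st,ce=cv2.connectedComponentsWithStats(m); return unproj(*ce[1+np.argmax(st[1:,4])],.01)
def fit_boxes(im,yaw):
    "joint fit of the three boxes: each against the soft mask nearest to it, twice round"
    s=soft_box(im); p={n:np.r_[felt(im,n),yaw] for n in HUE}; e={}
    for k in range(3):
        for n in HUE:
            t=s.copy()
            for o in HUE:
                if o!=n: t=np.clip(t-sil(p[o],BOX,s.shape),0,1) if k else t
            p[n],e[n]=fit(near(t,p[n],BOX,8 if k<2 else 4),BOX,p[n])
    return p,e
def rel(stop,p):
    c,s=np.cos(stop[2]),np.sin(stop[2]); d=p[:2]-stop[:2]
    return np.array([c*d[0]+s*d[1],-s*d[0]+c*d[1],p[2]-stop[2]])
'''
open('h.py','w').write(s)
E
python3 - <<'E'
from h import *
im=r.snapshot("top")
st,e=fit_stop(im,np.array([.632,.087-.142,0])*[1,1,1]+0) if 0 else fit_stop(im,np.array([.639-.16*np.sin(-.14)*-1+.0,.103-.16,-.17]))
print("stop",st.round(4),e); np.save("stop.npy",st)
p,e=fit_boxes(im,st[2])
v=cv2.resize(im,None,fx=1,fy=1).copy()
big=cv2.resize(im[140:310,190:430],None,fx=3.3,fy=3.3)
def dr(pose,prs):
    for b in prs:
        q=cv2.convexHull(((proj(place(pose,b))+.5-[190,140])*3.3).astype(np.float32)); cv2.polylines(big,[q.astype(np.int32)],True,(255,255,255),1)
dr(st,STOP)
for n in p: print(n,p[n].round(4),e[n],rel(st,p[n]).round(4)); dr(p[n],BOX)
cv2.imwrite("pics/c2.png",big[:,:,::-1])
E
```

```text
stop [ 0.6262 -0.0758 -0.3381] 2963.6833333333334
green [ 0.5189 -0.0152  0.3784] 152.42857142857142 [-0.1214  0.0216  0.7165]
red [ 0.522  -0.1212  0.0564] 116.8392156862745 [-0.0832 -0.0774  0.3945]
blue [ 0.5513 -0.2676  0.2974] 154.7299719887955 [-0.0071 -0.2059  0.6355]
```

View pics/c2.png

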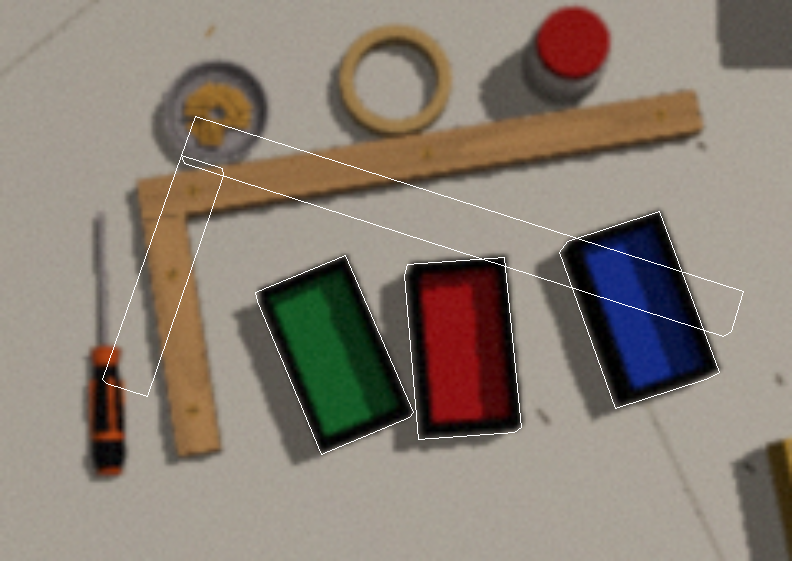

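The box outlines lie right on the boxes. The stop guess had the wrong yaw sign, so I'll refit it.

```bash
python3 - <<'E'
from h import *
im=r.snapshot("top")
st,e=fit_stop(im,np.array([.671,-.054,.2]))
print("stop",st.round(4),e); np.save("stop.npy",st)
p,e=fit_boxes(im,st[2])
print("corner",proj(place(st,[[0,.16,.026],[0,-.284,.026],[-.2,.16,.026]])).round(1))
for n in p: print(n,p[n].round(4),e[n],rel(st,p[n]).round(4))
s=r.get_state(); print(R.from_quat(s["eef_rot"]).as_matrix().round(3))
E
```

```text
stop [ 0.6646 -0.0504  0.1437] 238.01740196078433
corner [[245.1 204.1]
 [402.8 178.4]
 [256.2 275.5]]
green [ 0.5196 -0.0151  0.3794] 152.17787114845942 [-0.1384  0.0557  0.2357]
red [ 0.5223 -0.1212  0.0558] 117.70084033613445 [-0.151  -0.0497 -0.0879]
blue [ 0.5513 -0.2676  0.2973] 155.59467787114846 [-0.1432 -0.1988  0.1536]
[[-0.894  0.447 -0.   ]
 [ 0.447  0.894 -0.001]
 [-0.    -0.001 -1.   ]]
```

```bash
cat > go.py <<'E'
import sys
from h import *
# usage: go.py x y z(mm, stop frame) a  -> tool shift and turn; a = angle of tool y in stop frame (deg)
st=np.load("stop.npy"); s=r.get_state(); T=R.from_quat(s["eef_rot"])
c,q=np.cos(st[2]),np.sin(st[2]); W=np.array([[c,-q,0],[q,c,0],[0,0,1]])
a=W.T@T.as_matrix()
print("clock",round(s["clock"],2),"now stop mm",(W.T@(s["tool_pos"]-[st[0],st[1],0])*1e3).round(1),"ydeg",np.degrees(np.arctan2(a[1,1],a[0,1])).round(1),"F stop",(W.T@s["contact_force"]).round(1),"q",s["q"].round(2))
if len(sys.argv)>1:
    x,y,z,A=map(float,sys.argv[1:5]); A=np.radians(A)
    t=np.array([st[0],st[1],0])+W@np.array([x,y,z])/1e3
    G=W@np.c_[[np.sin(A),-np.cos(A),0],[np.cos(A),np.sin(A),0],[0,0,-1]]
    print("xyz",T.inv().apply(t-s["tool_pos"]).round(4),"rot",R.from_matrix(T.as_matrix().T@G).as_rotvec().round(4),"world",t.round(3))
E
python3 go.py -143 -275 239 0; python3 go.py -143 -275 12 180
```

```text
clock 0.25 now stop mm [-293.9  658.   238.4] ydeg 55.2 F stop [ 0.3 -0.4  1.2] q [-1.07  0.69 -0.19  1.57  0.16  0.9  -0.22]
clock 0.25 now stop mm [-293.9  658.   238.4] ydeg 55.2 F stop [ 0.3 -0.4  1.2] q [-1.07  0.69 -0.19  1.57  0.16  0.9  -0.22]Traceback (most recent call last):
  File "go.py", line 12, in <module>
    print("xyz",T.inv().apply(t-s["tool_pos"]).round(4),"rot",R.from_matrix(T.as_matrix().T@G).as_rotvec().round(4),"world",t.round(3))
                                                              ~~~~~~~~~~~~~^^^^^^^^^^^^^^^^^^^
  File "scipy/spatial/transform/_rotation.pyx", line 1143, in scipy.spatial.transform._rotation.Rotation.from_matrix
ValueError: Non-positive determinant (left-handed or null coordinate frame) in rotation matrix 0: [[-5.70768083e-01 -8.21111317e-01  3.58310880e-05]
 [-8.21111034e-01  5.70767922e-01  8.05427210e-04]
 [ 6.81796633e-04 -4.30290843e-04  9.99999675e-01]].
Traceback (most recent call last):
  File "go.py", line 12, in <module>
    print("xyz",T.inv().apply(t-s["tool_pos"]).round(4),"rot",R.from_matrix(T.as_matrix().T@G).as_rotvec().round(4),"world",t.round(3))
                                                              ~~~~~~~~~~~~~^^^^^^^^^^^^^^^^^^^
  File "scipy/spatial/transform/_rotation.pyx", line 1143, in scipy.spatial.transform._rotation.Rotation.from_matrix
ValueError: Non-positive determinant (left-handed or null coordinate frame) in rotation matrix 0: [[ 5.70768083e-01  8.21111317e-01  3.58310880e-05]
 [ 8.21111034e-01 -5.70767922e-01  8.05427210e-04]
 [-6.81796633e-04  4.30290843e-04  9.99999675e-01]].
```

```bash
sed -i 's/\[np.sin(A),-np.cos(A),0\]/[-np.sin(A),np.cos(A),0]/' go.py; python3 go.py -143 -275 239 0
```

```text
clock 0.25 now stop mm [-293.9  658.   238.4] ydeg 55.2 F stop [ 0.3 -0.4  1.2] q [-1.07  0.69 -0.19  1.57  0.16  0.9  -0.22]
xyz [-6.564e-01 -6.800e-01 -1.000e-04] rot [-7.000e-04  4.000e-04  9.634e-01] world [ 0.562 -0.343  0.239]
```

>>> carry_out --plan '[{"rot": [0,0,0.963],"xyz": [-0.656,-0.68,0],"grip": 0},{"rot": [0,0,0.963],"xyz": [-0.656,-0.68,0],"grip": 0},{"rot": [0,0,0.963],"xyz": [-0.656,-0.68,0],"grip": 0},{"rot": [0,0,0.963],"xyz": [-0.656,-0.68,0],"grip": 0},{"rot": [0,0,0.963],"xyz": [-0.656,-0.68,0],"grip": 0},{"rot": [0,0,0.963],"xyz": [-0.656,-0.68,0],"grip": 0},{"rot": [0,0,0.963],"xyz": [-0.656,-0.68,0],"grip": 0},{"rot": [0,0,0.963],"xyz": [-0.656,-0.68,0],"grip": 0}]'

```text
clock: 0.92
tool_pos: [0.3795, 0.2391, 0.239]
eef_rot: [0.657, 0.754, 0.0, 0.0]
contact_force: [0.7, -0.5, -0.0]
opening: 1.0
finger_force: 0.0
```

```bash
python3 go.py -143 -275 150 0
```

```text
clock 0.92 now stop mm [-240.7  327.4  239. ] ydeg -0.3 F stop [ 0.6 -0.5 -0. ] q [-0.7   0.47  0.05  2.08 -0.04  0.59 -0.49]
xyz [-0.6019  0.1008  0.0889] rot [ 0.0006 -0.0003 -0.0053] world [ 0.562 -0.343  0.15 ]
```

>>> carry_out --plan '[{"rot": [0,0,0],"xyz": [-0.6,0.1,0.09],"grip": 0},{"rot": [0,0,0],"xyz": [-0.6,0.1,0.09],"grip": 0},{"rot": [0,0,0],"xyz": [-0.6,0.1,0.09],"grip": 0},{"rot": [0,0,0],"xyz": [-0.6,0.1,0.09],"grip": 0},{"rot": [0,0,0],"xyz": [-0.6,0.1,0.09],"grip": 0},{"rot": [0,0,0],"xyz": [-0.6,0.1,0.09],"grip": 0},{"rot": [0,0,0],"xyz": [-0.6,0.1,0.09],"grip": 0},{"rot": [0,0,0],"xyz": [-0.6,0.1,0.09],"grip": 0}]'

```text
clock: 1.58
tool_pos: [0.48, -0.0752, 0.1897]
eef_rot: [0.654, 0.756, 0.0, 0.0]
contact_force: [0.8, 0.9, 0.7]
opening: 1.0
finger_force: 0.0
```

```bash
python3 go.py -143 -280 100 0
```

```text
clock 1.58 now stop mm [-186.3    1.9  189.7] ydeg 0.0 F stop [0.9 0.8 0.7] q [ 0.08  0.59 -0.04  2.03  0.04  0.52  0.16]
xyz [-0.2819  0.0431  0.0896] rot [ 0.0004 -0.0002  0.0004] world [ 0.563 -0.348  0.1  ]
```

>>> carry_out --plan '[{"rot": [0,0,0],"xyz": [-0.28,0.043,0.08],"grip": 0},{"rot": [0,0,0],"xyz": [-0.28,0.043,0.08],"grip": 0},{"rot": [0,0,0],"xyz": [-0.28,0.043,0.08],"grip": 0},{"rot": [0,0,0],"xyz": [-0.28,0.043,0.08],"grip": 0},{"rot": [0,0,0],"xyz": [-0.28,0.043,0.08],"grip": 0},{"rot": [0,0,0],"xyz": [-0.28,0.043,0.08],"grip": 0},{"rot": [0,0,0],"xyz": [-0.28,0.043,0.08],"grip": 0},{"rot": [0,0,0],"xyz": [-0.28,0.043,0.08],"grip": 0}]'

```text
clock: 2.25
tool_pos: [0.5609, -0.3542, 0.1076]
eef_rot: [0.658, 0.753, -0.003, 0.002]
contact_force: [-0.7, -0.7, 0.9]
opening: 1.0
finger_force: 0.0
```

```bash
python3 go.py -143 -280 12 0
```

```text
clock 2.25 now stop mm [-146.1 -285.8  107.6] ydeg -0.5 F stop [-0.8 -0.6  0.9] q [ 0.53  0.9  -0.08  1.55  0.11  0.7   0.53]
xyz [0.0064 0.0032 0.0956] rot [-0.0015  0.0065 -0.0088] world [ 0.563 -0.348  0.012]
```

>>> carry_out --plan '[{"rot": [0,0,0],"xyz": [0,0,0.04],"grip": 0},{"rot": [0,0,0],"xyz": [0,0,0.07],"grip": 0},{"rot": [0,0,0],"xyz": [0,0,0.09],"grip": 0},{"rot": [0,0,0],"xyz": [0,0,0.094],"grip": 0},{"rot": [0,0,0],"xyz": [0,0,0.094],"grip": 0}]'

```text
clock: 2.67
tool_pos: [0.5613, -0.3433, 0.0144]
eef_rot: [0.654, 0.756, -0.0, -0.002]
contact_force: [-0.1, 0.7, 0.5]
opening: 0.996
finger_force: 0.0
```

```bash
python3 go.py -143 -90 12 0
```

```text
clock 2.67 now stop mm [-144.2 -275.1   14.4] ydeg 0.0 F stop [0.  0.7 0.5] q [ 0.52  1.03 -0.07  1.58  0.12  0.54  0.52]
xyz [0.1851 0.0013 0.0028] rot [-0.0025 -0.0021  0.0005] world [ 0.536 -0.16   0.012]
```

>>> carry_out --plan '[{"rot": [0,0,0],"xyz": [0.01,0,0],"grip": 0},{"rot": [0,0,0],"xyz": [0.02,0,0],"grip": 0},{"rot": [0,0,0],"xyz": [0.03,0,0],"grip": 0},{"rot": [0,0,0],"xyz": [0.04,0,0],"grip": 0},{"rot": [0,0,0],"xyz": [0.05,0,0],"grip": 0},{"rot": [0,0,0],"xyz": [0.06,0,0],"grip": 0},{"rot": [0,0,0],"xyz": [0.07,0,0],"grip": 0},{"rot": [0,0,0],"xyz": [0.08,0,0],"grip": 0}]'

```text
clock: 3.33
tool_pos: [0.551, -0.2642, 0.0163]
eef_rot: [0.654, 0.756, 0.0, 0.0]
contact_force: [-0.4, -2.7, 1.6]
opening: 0.999
finger_force: 1.0
```

>>> carry_out --plan '[{"rot": [0,0,0],"xyz": [0.007,0,0],"grip": 0},{"rot": [0,0,0],"xyz": [0.014,0,0],"grip": 0},{"rot": [0,0,0],"xyz": [0.021,0,0],"grip": 0},{"rot": [0,0,0],"xyz": [0.028,0,0],"grip": 0},{"rot": [0,0,0],"xyz": [0.034,0,0],"grip": 0},{"rot": [0,0,0],"xyz": [0.04,0,0],"grip": 0}]'

```text
clock: 3.83
tool_pos: [0.5446, -0.2257, 0.0159]
eef_rot: [0.654, 0.756, -0.001, 0.0]
contact_force: [-0.2, -4.3, 2.3]
opening: 1.0
finger_force: 2.2
```

```bash
python3 go.py -143 -90 12 0; python3 - <<'E'
from h import *
im=r.snapshot("top")
cv2.imwrite("pics/c3.png",cv2.resize(im[140:310,190:430],None,fx=3.3,fy=3.3)[:,:,::-1])
E
```

```text
clock 3.83 now stop mm [-143.8 -156.3   15.9] ydeg 0.0 F stop [-0.8 -4.3  2.3] q [ 0.33  0.97 -0.04  1.81  0.09  0.37  0.38]
xyz [0.0664 0.0008 0.0038] rot [-0.0007  0.0009  0.0001] world [ 0.536 -0.16   0.012]
```

View pics/c3.png

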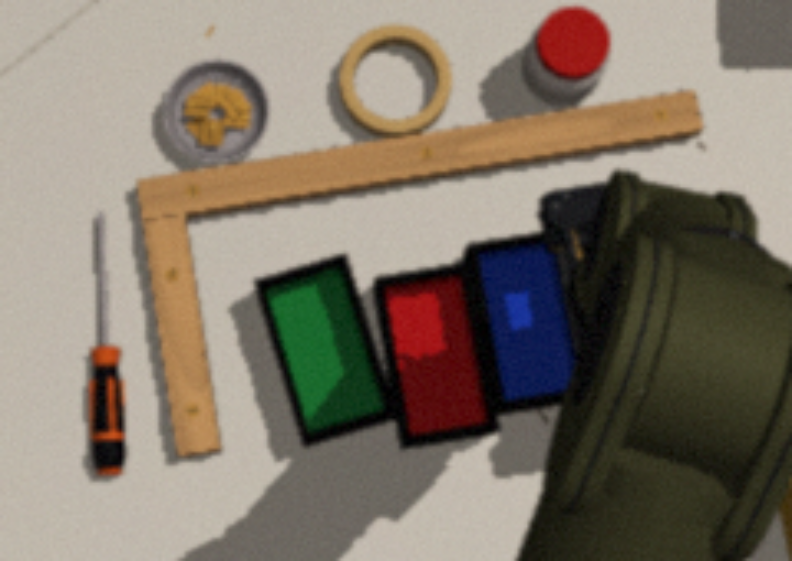

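Blue and red are now flush and square, and they touch green at its lower right corner. I'll keep pushing.

>>> carry_out --plan '[{"rot": [0,0,0],"xyz": [0.006,0,0],"grip": 0},{"rot": [0,0,0],"xyz": [0.012,0,0],"grip": 0},{"rot": [0,0,0],"xyz": [0.018,0,0],"grip": 0},{"rot": [0,0,0],"xyz": [0.024,0,0],"grip": 0},{"rot": [0,0,0],"xyz": [0.03,0,0],"grip": 0},{"rot": [0,0,0],"xyz": [0.036,0,0],"grip": 0},{"rot": [0,0,0],"xyz": [0.042,0,0],"grip": 0},{"rot": [0,0,0],"xyz": [0.048,0,0],"grip": 0}]'

```text
clock: 4.55
tool_pos: [0.5381, -0.177, 0.0158]
eef_rot: [0.654, 0.756, 0.0, -0.0]
contact_force: [-0.5, -4.0, -0.2]
opening: 1.002
finger_force: 1.8
```

>>> carry_out --plan '[{"rot": [0,0,0],"xyz": [0.003,0,0],"grip": 0},{"rot": [0,0,0],"xyz": [0.006,0,0],"grip": 0},{"rot": [0,0,0],"xyz": [0.009,0,0],"grip": 0},{"rot": [0,0,0],"xyz": [0.012,0,0],"grip": 0},{"rot": [0,0,0],"xyz": [0.014,0,0],"grip": 0}]'

```text
clock: 4.97
tool_pos: [0.5361, -0.1635, 0.0158]
eef_rot: [0.654, 0.756, 0.0, -0.0]
contact_force: [0.3, -2.9, -1.0]
opening: 0.997
finger_force: 1.5
```

```bash
python3 go.py -143 -90 12 0; python3 - <<'E'
from h import *
im=r.snapshot("top")
cv2.imwrite("pics/c4.png",cv2.resize(im[140:310,190:430],None,fx=3.3,fy=3.3)[:,:,::-1])
E
```

```text
clock 4.97 now stop mm [-143.3  -93.6   15.8] ydeg 0.0 F stop [-0.2 -2.9 -1. ] q [ 0.23  0.95 -0.02  1.9   0.05  0.29  0.31]
xyz [0.0036 0.0003 0.0038] rot [-0.0001 -0.0003  0.0003] world [ 0.536 -0.16   0.012]
```

View pics/c4.png

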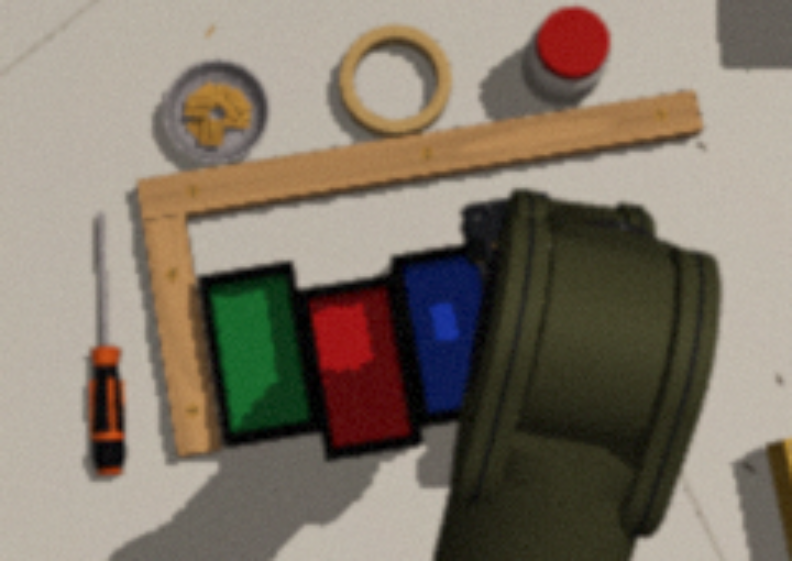

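The row is square and nearly at the short batten, with a gap of about 5 mm. I'll close it gently.

>>> carry_out --plan '[{"rot": [0,0,0],"xyz": [0.002,0,0],"grip": 0},{"rot": [0,0,0],"xyz": [0.004,0,0],"grip": 0},{"rot": [0,0,0],"xyz": [0.006,0,0],"grip": 0}]'

```text
clock: 5.27
tool_pos: [0.5353, -0.16, 0.016]
eef_rot: [0.655, 0.756, -0.001, 0.001]
contact_force: [1.6, -10.2, -1.3]
opening: 0.998
finger_force: 5.1
```

>>> carry_out --plan '[{"rot": [0,0,0],"xyz": [0.0015,0,0],"grip": 0},{"rot": [0,0,0],"xyz": [0.003,0,0],"grip": 0}]'

```text
clock: 5.43
tool_pos: [0.5352, -0.16, 0.0163]
eef_rot: [0.655, 0.755, -0.002, 0.003]
contact_force: [1.7, -14.3, -1.5]
opening: 0.999
finger_force: 7.4
```

>>> carry_out --plan '[{"rot": [0,0,0],"xyz": [-0.02,0,0],"grip": 0},{"rot": [0,0,0],"xyz": [-0.04,0,0],"grip": 0},{"rot": [0,0,0],"xyz": [-0.04,0,-0.04],"grip": 0},{"rot": [0,0,0],"xyz": [-0.04,0,-0.08],"grip": 168},{"rot": [0,0,1.571],"xyz": [-0.03,-0.03,-0.08],"grip": 168},{"rot": [0,0,1.571],"xyz": [0,-0.06,-0.08],"grip": 168},{"rot": [0,0,1.571],"xyz": [0.03,-0.09,-0.08],"grip": 168},{"rot": [0,0,1.571],"xyz": [0.06,-0.1,-0.08],"grip": 168}]'

```text
clock: 6.1
tool_pos: [0.4216, -0.1094, 0.0965]
eef_rot: [0.824, 0.567, -0.002, -0.002]
contact_force: [0.2, 0.8, -0.9]
opening: 0.649
finger_force: 0.0
```

```bash
python3 go.py -246 40 90 -90; python3 - <<'E'
from h import *
st=np.load("stop.npy")
im=r.snapshot("top"); 
cv2.imwrite("pics/c5.png",cv2.resize(im[140:310,190:430],None,fx=3.3,fy=3.3)[:,:,::-1])
E
```

```text
clock 6.1 now stop mm [-248.9  -23.6   96.5] ydeg -29.1 F stop [ 0.3  0.7 -0.9] q [ 0.12  0.74  0.05  2.24 -0.19  0.17 -0.02]
xyz [ 0.057  -0.0284  0.0066] rot [-0.0043  0.0042  1.0621] world [ 0.415 -0.046  0.09 ]
```

>>> carry_out --plan '[{"rot": [0,0,1.062],"xyz": [0.057,-0.028,0],"grip": 168},{"rot": [0,0,1.062],"xyz": [0.057,-0.028,0],"grip": 168},{"rot": [0,0,1.062],"xyz": [0.057,-0.028,0],"grip": 168},{"rot": [0,0,1.062],"xyz": [0.057,-0.028,0],"grip": 168},{"rot": [0,0,1.062],"xyz": [0.057,-0.028,0],"grip": 168},{"rot": [0,0,1.062],"xyz": [0.057,-0.028,0],"grip": 168},{"rot": [0,0,1.062],"xyz": [0.057,-0.028,0],"grip": 168},{"rot": [0,0,1.062],"xyz": [0.057,-0.028,0],"grip": 168}]'

```text
clock: 6.82
tool_pos: [0.421, -0.0454, 0.0959]
eef_rot: [0.994, 0.105, 0.0, -0.001]
contact_force: [0.3, -0.9, 0.0]
opening: 0.339
finger_force: 0.0
```

```bash
python3 go.py -246 40 14 -90;  python3 - <<'E'
from h import *
st=np.load("stop.npy"); im=r.snapshot("top"); print(r.get_state()["opening"])
def pix(x,y,z): return proj(place(st,[[x/1e3,y/1e3,z/1e3]]))[0].round(0)
cv2.imwrite("pics/c6.png",cv2.resize(im[140:310,190:430],None,fx=3.3,fy=3.3)[:,:,::-1])
p,e=fit_boxes(im,st[2])
for n in p: print(n,e[n],rel(st,p[n]).round(4))
E
```

```text
clock 6.82 now stop mm [-240.3   39.8   95.9] ydeg -86.1 F stop [ 0.2 -0.9  0. ] q [-0.09  0.75  0.15  2.29 -0.74  0.15 -0.61]
xyz [-0.0057 -0.0004  0.0819] rot [-0.0022 -0.0002  0.0674] world [ 0.415 -0.046  0.014]
0.34177870863159976
green 892.406162464986 [-0.1594  0.1455  0.3237]
red 670.4756302521008 [-0.1291  0.064   0.8234]
blue 454.82885154061626 [-0.1409 -0.0382 -0.0014]
```

View pics/c6.png

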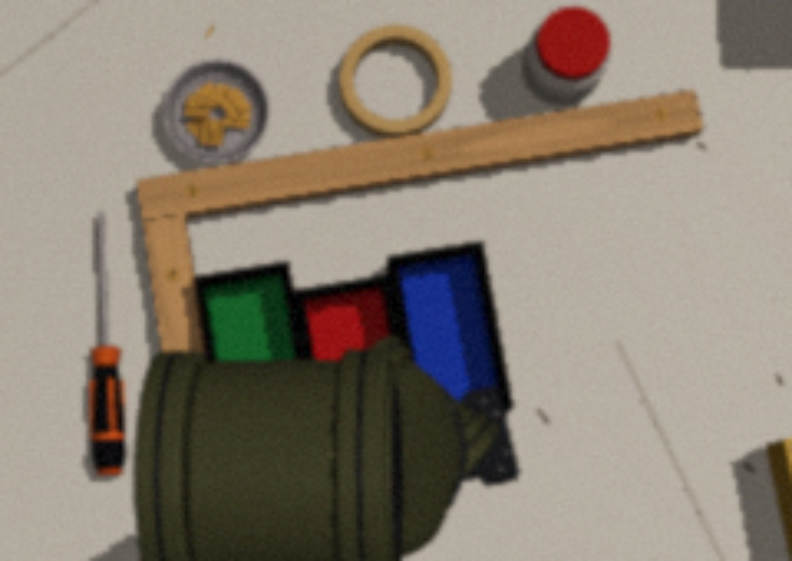

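Blue sits at x -141 mm and red about 18 mm further back. I'll finish the turn, move back a little and go down behind red.

>>> carry_out --plan '[{"rot": [0,0,0.067],"xyz": [-0.01,0,0],"grip": 168},{"rot": [0,0,0.067],"xyz": [-0.01,0,0],"grip": 168},{"rot": [0,0,0.067],"xyz": [-0.01,0,0.03],"grip": 168},{"rot": [0,0,0.067],"xyz": [-0.01,0,0.06],"grip": 168},{"rot": [0,0,0.067],"xyz": [-0.01,0,0.08],"grip": 168},{"rot": [0,0,0.067],"xyz": [-0.01,0,0.082],"grip": 168},{"rot": [0,0,0.067],"xyz": [-0.01,0,0.082],"grip": 168}]'

```text
clock: 7.45
tool_pos: [0.4279, -0.0505, 0.0271]
eef_rot: [0.997, 0.075, -0.016, -0.004]
contact_force: [-0.7, -0.8, -0.6]
opening: 0.341
finger_force: 0.0
```

```bash
python3 go.py -149 40 14 -90
```

```text
clock 7.45 now stop mm [-234.3   33.8   27.1] ydeg -89.6 F stop [-0.8 -0.7 -0.6] q [-0.01  0.9   0.04  2.25 -1.    0.04 -0.41]
xyz [ 0.0857 -0.0055  0.0106] rot [-0.0094  0.0306  0.0066] world [ 0.511 -0.032  0.014]
```

Joints 5 and 6 are at their limits this close in, but the fingers are behind red. Pushing forward should ease that.

>>> carry_out --plan '[{"rot": [0,0.015,0],"xyz": [0.007,-0.003,0],"grip": 168},{"rot": [0,0.03,0],"xyz": [0.014,-0.005,0.002],"grip": 168},{"rot": [0,0.03,0],"xyz": [0.021,-0.005,0.005],"grip": 168},{"rot": [0,0.03,0],"xyz": [0.028,-0.005,0.008],"grip": 168}]'

```text
clock: 7.78
tool_pos: [0.4548, -0.0415, 0.0198]
eef_rot: [0.997, 0.074, -0.0, -0.004]
contact_force: [-3.2, -1.2, 2.8]
opening: 0.346
finger_force: 1.9
```

```bash
python3 go.py -149 40 14 -90
```

```text
clock 7.78 now stop mm [-206.4   38.8   19.8] ydeg -89.8 F stop [-3.3 -0.7  2.8] q [-0.03  0.92  0.04  2.2  -1.    0.04 -0.43]
xyz [ 0.0574 -0.0009  0.0058] rot [-0.0087 -0.0001  0.0043] world [ 0.511 -0.032  0.014]
```

>>> carry_out --plan '[{"rot": [-0.005,0,0.004],"xyz": [0.007,0,0.001],"grip": 168},{"rot": [-0.008,0,0.004],"xyz": [0.014,0,0.002],"grip": 168},{"rot": [-0.008,0,0.004],"xyz": [0.021,0,0.003],"grip": 168},{"rot": [-0.008,0,0.004],"xyz": [0.028,0,0.003],"grip": 168},{"rot": [-0.008,0,0.004],"xyz": [0.034,0,0.003],"grip": 168},{"rot": [-0.008,0,0.004],"xyz": [0.04,0,0.003],"grip": 168},{"rot": [-0.008,0,0.004],"xyz": [0.045,0,0.003],"grip": 168},{"rot": [-0.008,0,0.004],"xyz": [0.048,0,0.003],"grip": 168}]'

```text
clock: 8.45
tool_pos: [0.5032, -0.0343, 0.0161]
eef_rot: [0.997, 0.072, 0.0, -0.0]
contact_force: [-1.7, -0.4, 0.5]
opening: 0.336
finger_force: 0.9
```

>>> carry_out --plan '[{"rot": [0,0,0],"xyz": [0.002,0,0],"grip": 168},{"rot": [0,0,0],"xyz": [0.004,0,0],"grip": 168},{"rot": [0,0,0],"xyz": [0.006,0,0],"grip": 168}]'

```text
clock: 8.7
tool_pos: [0.5076, -0.0337, 0.0161]
eef_rot: [0.997, 0.072, -0.001, -0.001]
contact_force: [-2.7, 0.4, 1.9]
opening: 0.342
finger_force: 1.2
```

```bash
python3 go.py -149 40 14 -90
```

```text
clock 8.7 now stop mm [-153.    38.9   16.1] ydeg -90.0 F stop [-2.6  0.7  1.9] q [-0.17  0.96  0.25  2.06 -0.96  0.25 -0.5 ]
xyz [ 0.004  -0.0011  0.0021] rot [-0.0011  0.0016  0.    ] world [ 0.511 -0.032  0.014]
```

>>> carry_out --plan '[{"rot": [0,0,0],"xyz": [0.002,0,0],"grip": 168},{"rot": [0,0,0],"xyz": [0.004,0,0],"grip": 168},{"rot": [0,0,0],"xyz": [0.005,0,0],"grip": 168}]'

```text
clock: 8.95
tool_pos: [0.5103, -0.0334, 0.016]
eef_rot: [0.997, 0.071, -0.003, -0.001]
contact_force: [-9.5, -1.7, 6.8]
opening: 0.341
finger_force: 4.7
```

Red is against the batten (9.5 N at x -150). Green is next.

>>> carry_out --plan '[{"rot": [0,0,0],"xyz": [-0.025,0,0],"grip": 168},{"rot": [0,0,0],"xyz": [-0.03,0,-0.03],"grip": 168},{"rot": [0,0,0],"xyz": [-0.04,0,-0.06],"grip": 168},{"rot": [0,0,0],"xyz": [-0.06,-0.03,-0.06],"grip": 168},{"rot": [0,0,0],"xyz": [-0.075,-0.065,-0.06],"grip": 168},{"rot": [0,0,0],"xyz": [-0.075,-0.08,-0.06],"grip": 168},{"rot": [0,0,0],"xyz": [-0.075,-0.08,-0.06],"grip": 168},{"rot": [0,0,0],"xyz": [-0.075,-0.08,-0.06],"grip": 168}]'

```text
clock: 9.62
tool_pos: [0.4289, 0.0356, 0.0763]
eef_rot: [0.997, 0.072, 0.001, -0.0]
contact_force: [0.4, -0.8, 0.5]
opening: 0.342
finger_force: 0.0
```

```bash
python3 go.py -222 118 14 -90;  python3 - <<'E'
from h import *
im=r.snapshot("top")
cv2.imwrite("pics/c7.png",cv2.resize(im[140:310,190:430],None,fx=3.3,fy=3.3)[:,:,::-1])
E
```

```text
clock 9.62 now stop mm [-220.9  118.8   76.3] ydeg -89.9 F stop [ 0.3 -0.8  0.5] q [-0.28  0.79  0.15  2.28 -0.96  0.13 -0.65]
xyz [-0.0012  0.0008  0.0623] rot [ 0.0001 -0.0021  0.0014] world [0.428 0.035 0.014]
```

View pics/c7.png

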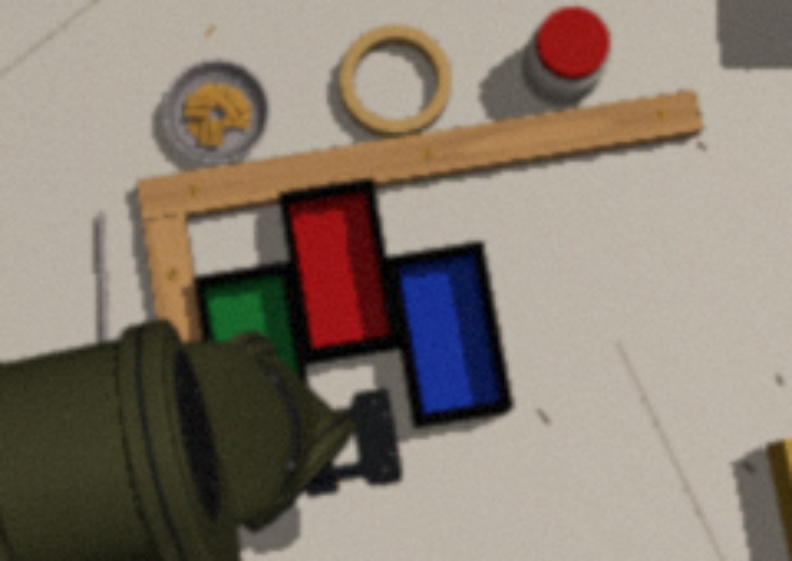

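Red is flush and the others didn't move. I'll go down behind green and push.

>>> carry_out --plan '[{"rot": [0,0,0],"xyz": [-0.001,0.001,0.03],"grip": 168},{"rot": [0,0,0],"xyz": [-0.001,0.001,0.055],"grip": 168},{"rot": [0,0,0],"xyz": [-0.001,0.001,0.06],"grip": 168},{"rot": [0,0,0],"xyz": [-0.001,0.001,0.06],"grip": 168},{"rot": [0,0,0],"xyz": [0.006,0.001,0.06],"grip": 168},{"rot": [0,0,0],"xyz": [0.013,0.001,0.06],"grip": 168},{"rot": [0,0,0],"xyz": [0.02,0.001,0.06],"grip": 168}]'

```text
clock: 10.25
tool_pos: [0.4504, 0.0366, 0.0199]
eef_rot: [0.997, 0.071, -0.004, 0.0]
contact_force: [-2.5, -0.6, 3.2]
opening: 0.337
finger_force: 1.9
```

```bash
python3 go.py -150 118 14 -90
```

```text
clock 10.25 now stop mm [-199.5  116.8   19.9] ydeg -90.0 F stop [-2.5 -0.2  3.2] q [-0.21  0.92  0.05  2.21 -1.    0.04 -0.61]
xyz [ 0.0496 -0.0012  0.0055] rot [-0.0001  0.0089 -0.0008] world [0.499 0.045 0.014]
```

>>> carry_out --plan '[{"rot": [0,0.004,0],"xyz": [0.007,-0.001,0],"grip": 168},{"rot": [0,0.008,0],"xyz": [0.014,-0.001,0.002],"grip": 168},{"rot": [0,0.008,0],"xyz": [0.021,-0.001,0.003],"grip": 168},{"rot": [0,0.008,0],"xyz": [0.028,-0.001,0.003],"grip": 168},{"rot": [0,0.008,0],"xyz": [0.034,-0.001,0.003],"grip": 168},{"rot": [0,0.008,0],"xyz": [0.038,-0.001,0.003],"grip": 168},{"rot": [0,0.008,0],"xyz": [0.041,-0.001,0.003],"grip": 168},{"rot": [0,0.008,0],"xyz": [0.044,-0.001,0.003],"grip": 168}]'

```text
clock: 10.92
tool_pos: [0.4946, 0.0449, 0.016]
eef_rot: [0.997, 0.072, -0.0, -0.001]
contact_force: [-3.3, -1.5, 2.8]
opening: 0.34
finger_force: 1.7
```

>>> carry_out --plan '[{"rot": [0,0,0],"xyz": [0.002,0,0],"grip": 168},{"rot": [0,0,0],"xyz": [0.004,0,0],"grip": 168},{"rot": [0,0,0],"xyz": [0.005,0,0],"grip": 168}]'

```text
clock: 11.17
tool_pos: [0.499, 0.0456, 0.0159]
eef_rot: [0.997, 0.072, -0.001, -0.001]
contact_force: [-6.2, -2.1, 4.4]
opening: 0.343
finger_force: 3.3
```

```bash
python3 go.py -150 118 14 -90
```

```text
clock 11.17 now stop mm [-150.1  118.7   15.9] ydeg -90.0 F stop [-6.4 -1.2  4.4] q [-0.31  0.95  0.22  2.08 -0.97  0.22 -0.66]
xyz [0.0001 0.0007 0.0019] rot [-0.0015  0.0013  0.0002] world [0.499 0.045 0.014]
```

>>> carry_out --plan '[{"rot": [0,0,0],"xyz": [0.0015,0,0],"grip": 168},{"rot": [0,0,0],"xyz": [0.003,0,0],"grip": 168}]'

```text
clock: 11.33
tool_pos: [0.4989, 0.0456, 0.0159]
eef_rot: [0.997, 0.072, -0.003, -0.001]
contact_force: [-12.6, -2.9, 10.9]
opening: 0.337
finger_force: 6.1
```

>>> carry_out --plan '[{"rot": [0,0,0],"xyz": [-0.025,0,0],"grip": 168},{"rot": [0,0,0],"xyz": [-0.03,0,-0.03],"grip": 168},{"rot": [0,0,0],"xyz": [-0.04,0.01,-0.06],"grip": 168},{"rot": [0,0,0],"xyz": [-0.06,0.04,-0.06],"grip": 168},{"rot": [0,0,0],"xyz": [-0.08,0.075,-0.06],"grip": 168},{"rot": [0,0,0],"xyz": [-0.08,0.11,-0.06],"grip": 168},{"rot": [0,0,0],"xyz": [-0.08,0.145,-0.06],"grip": 168},{"rot": [0,0,0],"xyz": [-0.08,0.157,-0.06],"grip": 168}]'

```text
clock: 12.0
tool_pos: [0.4483, -0.1278, 0.0765]
eef_rot: [0.998, 0.068, 0.003, 0.003]
contact_force: [-0.3, -0.6, 0.3]
opening: 0.338
finger_force: 0.0
```

```bash
python3 go.py -228 -39 15 -90
```

```text
clock 12.0 now stop mm [-225.2  -45.7   76.5] ydeg -90.4 F stop [-0.4 -0.5  0.3] q [ 0.04  0.81  0.23  2.18 -0.81  0.22 -0.45]
xyz [-0.0032 -0.007   0.0614] rot [ 0.006  -0.0047 -0.0067] world [ 0.445 -0.122  0.015]
```

>>> carry_out --plan '[{"rot": [0,0,0],"xyz": [0,0,0],"grip": 168},{"rot": [0,0,0],"xyz": [0,0,0.03],"grip": 168},{"rot": [0,0,0],"xyz": [0,0,0.055],"grip": 168},{"rot": [0,0,0],"xyz": [0,0,0.06],"grip": 168},{"rot": [0,0,0],"xyz": [0,0,0.06],"grip": 168},{"rot": [0,0,0],"xyz": [0.007,0,0.06],"grip": 168},{"rot": [0,0,0],"xyz": [0.014,0,0.06],"grip": 168},{"rot": [0,0,0],"xyz": [0.021,0,0.06],"grip": 168}]'

```text
clock: 12.67
tool_pos: [0.4674, -0.1167, 0.0163]
eef_rot: [0.997, 0.072, 0.0, -0.001]
contact_force: [-0.8, 0.1, -0.4]
opening: 0.34
finger_force: 0.4
```

```bash
python3 go.py -150 -39 15 -90
```

```text
clock 12.67 now stop mm [-204.6  -37.4   16.3] ydeg -89.9 F stop [-0.8  0.2 -0.4] q [ 0.08  0.93  0.12  2.13 -0.9   0.12 -0.38]
xyz [0.0546 0.0017 0.0013] rot [-0.0012 -0.0008  0.0014] world [ 0.522 -0.11   0.015]
```

>>> carry_out --plan '[{"rot": [0,0,0],"xyz": [0.008,0.002,0],"grip": 168},{"rot": [0,0,0],"xyz": [0.016,0.002,0],"grip": 168},{"rot": [0,0,0],"xyz": [0.024,0.002,0],"grip": 168},{"rot": [0,0,0],"xyz": [0.031,0.002,0],"grip": 168},{"rot": [0,0,0],"xyz": [0.038,0.002,0],"grip": 168},{"rot": [0,0,0],"xyz": [0.043,0.002,0],"grip": 168},{"rot": [0,0,0],"xyz": [0.046,0.002,0],"grip": 168},{"rot": [0,0,0],"xyz": [0.049,0.002,0],"grip": 168}]'

```text
clock: 13.33
tool_pos: [0.5156, -0.1126, 0.0159]
eef_rot: [0.997, 0.072, -0.0, -0.001]
contact_force: [-2.9, -0.1, 1.3]
opening: 0.34
finger_force: 1.0
```

>>> carry_out --plan '[{"rot": [0,0,0],"xyz": [0.002,0,0],"grip": 168},{"rot": [0,0,0],"xyz": [0.004,0,0],"grip": 168},{"rot": [0,0,0],"xyz": [0.006,0,0],"grip": 168}]'

```text
clock: 13.58
tool_pos: [0.5213, -0.1123, 0.0158]
eef_rot: [0.997, 0.072, -0.0, -0.0]
contact_force: [-2.0, -0.2, 1.4]
opening: 0.342
finger_force: 1.0
```

```bash
python3 go.py -150 -39 15 -90
```

```text
clock 13.58 now stop mm [-150.7  -40.7   15.8] ydeg -90.0 F stop [-2.   0.1  1.4] q [-0.04  0.97  0.28  1.99 -0.87  0.31 -0.46]
xyz [ 0.0007 -0.0017  0.0008] rot [-0.0009  0.0003 -0.0006] world [ 0.522 -0.11   0.015]
```

>>> carry_out --plan '[{"rot": [0,0,0],"xyz": [0.0015,0,0],"grip": 168},{"rot": [0,0,0],"xyz": [0.003,0,0],"grip": 168},{"rot": [0,0,0],"xyz": [0.004,0,0],"grip": 168}]'

```text
clock: 13.83
tool_pos: [0.5216, -0.1121, 0.0157]
eef_rot: [0.997, 0.071, -0.003, -0.001]
contact_force: [-12.0, -1.1, 8.7]
opening: 0.341
finger_force: 5.5
```

```bash
python3 go.py -150 -39 15 -90
```

```text
clock 13.83 now stop mm [-150.4  -40.6   15.7] ydeg -90.1 F stop [-12.    0.6   8.7] q [-0.05  0.98  0.29  1.98 -0.86  0.32 -0.47]
xyz [ 0.0004 -0.0016  0.0007] rot [-0.0023  0.006  -0.0015] world [ 0.522 -0.11   0.015]
```

All three boxes met the batten at the same x (-150.4 ± 0.3). Last comes the sideways squeeze from the blue side.

>>> carry_out --plan '[{"rot": [0,0,0],"xyz": [-0.02,0,0],"grip": 168},{"rot": [0,0,0],"xyz": [-0.025,0,-0.03],"grip": 168},{"rot": [0,0,0],"xyz": [-0.025,0,-0.065],"grip": 168},{"rot": [0,0,-1.571],"xyz": [0,0.03,-0.065],"grip": 100},{"rot": [0,0,-1.571],"xyz": [0.03,0.06,-0.065],"grip": 0},{"rot": [0,0,-1.571],"xyz": [0.06,0.085,-0.065],"grip": 0},{"rot": [0,0,-1.571],"xyz": [0.072,0.085,-0.065],"grip": 0},{"rot": [0,0,-1.571],"xyz": [0.072,0.085,-0.065],"grip": 0}]'

```text
clock: 14.5
tool_pos: [0.6137, -0.1868, 0.0811]
eef_rot: [0.926, 0.378, 0.003, 0.002]
contact_force: [0.6, 0.5, -1.1]
opening: 0.692
finger_force: 0.0
```

```bash
python3 go.py -75 -125 80 0
```

```text
clock 14.5 now stop mm [ -69.9 -127.8   81.1] ydeg -53.8 F stop [ 0.7  0.4 -1.1] q [ 0.04  0.94  0.35  1.65 -0.49  0.63 -0.14]
xyz [-0.0025 -0.0053  0.0011] rot [ 7.000e-03 -5.000e-04 -9.391e-01] world [ 0.608 -0.185  0.08 ]
```

>>> carry_out --plan '[{"rot": [0,0,-0.94],"xyz": [-0.002,-0.004,0],"grip": 0},{"rot": [0,0,-0.94],"xyz": [-0.002,-0.004,0],"grip": 0},{"rot": [0,0,-0.94],"xyz": [-0.002,-0.004,0],"grip": 0},{"rot": [0,0,-0.94],"xyz": [-0.002,-0.004,0],"grip": 0},{"rot": [0,0,-0.94],"xyz": [-0.002,-0.004,0],"grip": 0},{"rot": [0,0,-0.94],"xyz": [-0.002,-0.004,0],"grip": 0},{"rot": [0,0,-0.94],"xyz": [-0.002,-0.004,0],"grip": 0},{"rot": [0,0,-0.94],"xyz": [-0.002,-0.004,0],"grip": 0}]'

```text
clock: 15.17
tool_pos: [0.6055, -0.1842, 0.0809]
eef_rot: [0.655, 0.756, 0.001, 0.0]
contact_force: [-0.2, -0.4, -0.7]
opening: 1.0
finger_force: 0.0
```

```bash
python3 go.py -78 -122 15 0
```

```text
clock 15.17 now stop mm [ -77.7 -123.9   80.9] ydeg -0.0 F stop [-0.3 -0.4 -0.7] q [ 0.17  0.91  0.11  1.66 -0.16  0.58  0.5 ]
xyz [ 0.0019 -0.0004  0.0659] rot [ 0.0018 -0.0006 -0.0005] world [ 0.605 -0.182  0.015]
```

>>> carry_out --plan '[{"rot": [0,0,0],"xyz": [0,0,0.03],"grip": 0},{"rot": [0,0,0],"xyz": [0,0,0.058],"grip": 0},{"rot": [0,0,0],"xyz": [0,0,0.065],"grip": 0},{"rot": [0,0,0],"xyz": [0,0,0.065],"grip": 0},{"rot": [0,0,0],"xyz": [0.008,0,0.065],"grip": 0},{"rot": [0,0,0],"xyz": [0.016,0,0.065],"grip": 0},{"rot": [0,0,0],"xyz": [0.022,0,0.065],"grip": 0},{"rot": [0,0,0],"xyz": [0.027,0,0.065],"grip": 0}]'

```text
clock: 15.83
tool_pos: [0.6018, -0.1554, 0.017]
eef_rot: [0.656, 0.755, 0.001, 0.0]
contact_force: [-0.8, 0.1, -0.7]
opening: 1.001
finger_force: 0.0
```

>>> carry_out --plan '[{"rot": [0,0,0],"xyz": [0.002,0,0],"grip": 0},{"rot": [0,0,0],"xyz": [0.004,0,0],"grip": 0},{"rot": [0,0,0],"xyz": [0.006,0,0],"grip": 0}]'

```text
clock: 16.08
tool_pos: [0.6009, -0.1523, 0.0165]
eef_rot: [0.657, 0.754, 0.0, 0.001]
contact_force: [1.4, -2.1, 1.5]
opening: 1.001
finger_force: 1.0
```

```bash
python3 go.py -78 -90 15 0
```

```text
clock 16.08 now stop mm [-77.6 -91.8  16.5] ydeg -0.4 F stop [ 1.1 -2.2  1.5] q [ 0.12  1.    0.09  1.72 -0.18  0.43  0.47]
xyz [ 0.0018 -0.0004  0.0015] rot [ 0.0019  0.0014 -0.0066] world [ 0.6   -0.151  0.015]
```

>>> carry_out --plan '[{"rot": [0,0,0],"xyz": [0.0015,0,0],"grip": 0},{"rot": [0,0,0],"xyz": [0.003,0,0],"grip": 0},{"rot": [0,0,0],"xyz": [0.0045,0,0],"grip": 0}]'

```text
clock: 16.33
tool_pos: [0.6005, -0.1509, 0.0164]
eef_rot: [0.657, 0.754, -0.001, 0.003]
contact_force: [1.8, -9.5, 0.6]
opening: 1.001
finger_force: 5.1
```

```bash
python3 go.py -78 -90 15 0
```

```text
clock 16.33 now stop mm [-77.8 -90.3  16.4] ydeg -0.4 F stop [ 0.5 -9.7  0.6] q [ 0.12  1.    0.09  1.72 -0.18  0.43  0.47]
xyz [ 0.0003 -0.0002  0.0014] rot [ 0.0025  0.0052 -0.0066] world [ 0.6   -0.151  0.015]
```

The squeeze stopped at the same y as before (-90), so the row is tight. I'll retreat and check.

>>> carry_out --plan '[{"rot": [0,0,0],"xyz": [-0.02,0,0],"grip": 0},{"rot": [0,0,0],"xyz": [-0.04,0,0],"grip": 0},{"rot": [0,0,0],"xyz": [-0.04,0,-0.04],"grip": 0},{"rot": [0,0,0],"xyz": [-0.04,0,-0.08],"grip": 0},{"rot": [0,0,0],"xyz": [-0.06,0,-0.12],"grip": 0},{"rot": [0,0,0],"xyz": [-0.1,0,-0.13],"grip": 0},{"rot": [0,0,0],"xyz": [-0.14,0,-0.13],"grip": 0},{"rot": [0,0,0],"xyz": [-0.17,0,-0.13],"grip": 0}]'

```text
clock: 17.0
tool_pos: [0.623, -0.3189, 0.1475]
eef_rot: [0.657, 0.754, 0.0, 0.001]
contact_force: [-0.1, -0.9, -0.3]
opening: 1.003
finger_force: 0.0
```

```bash
python3 - <<'E'
from h import *
st=np.load("stop.npy"); im=r.snapshot("top")
p,e=fit_boxes(im,st[2])
for n in p: print(n,e[n],rel(st,p[n]).round(4))
cv2.imwrite("pics/c8.png",cv2.resize(im[140:310,190:430],None,fx=3.3,fy=3.3)[:,:,::-1])
E
```

```text
green 189.62128851540615 [-0.0704  0.125  -0.0161]
red 76.19439775910365 [-0.0707  0.0442 -0.0167]
blue 138.88039215686274 [-0.0706 -0.0396 -0.0136]
```

View pics/c8.png

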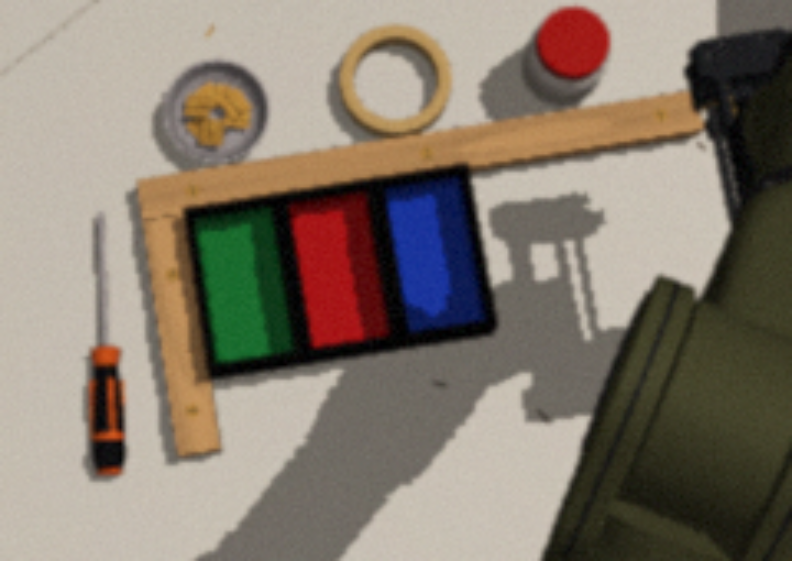

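The row is tight and flush: corner at about (187,208), right edge at about (480,250), with no visible gaps, and the bystanders in view sit where they did. I'll hand it in.

```bash
python3 -c "
from plant import r
print(r.finish_job())"
```

```text
the job is handed in; nothing more can be done
None
```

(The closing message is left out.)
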